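# Sort the bench finds into their trays

### The arm

A 6-joint arm with a two-finger parallel gripper is mounted at the origin on a cart in front of the work surface, level with it; the furniture and walls round the work are solid. World frame = base frame: x ahead of the robot, y to its left, z up, the work surface at z = 0. Lengths are in mm, angles in rad, forces in N, time in s.
With the tool pointing down it reaches from about 350 to 975 mm from the base axis. Payload 7.1 kg.
Tool frame: the origin (TCP) lies midway between the tips of the shut fingers; the grasp point (between the pads) lies 19 mm behind it; z points along the fingers, y is the line along which they close (so a half turn about z gives the same grasp; the last joint's range is limited). The gripper opens to 88 mm and grips with 3 to 60 N. Pads are 20 mm wide; open, the fingers measure 115 mm over their backs; the gripper's body (75 mm by 178 mm) begins 61 mm behind the grasp point.
Start: joints at [1.232, 0.423, 1.63, -0, 1.089, -0.019], TCP at [196.453, 593.305, 222.675] pointing down, gripper open.
Joint ranges: [-3, 3], [-0.9, 2.11], [0.09, 2.58], [-1.31, 4.45], [0.11, 2.69], [-2.54, 2.54]. Speed limits (rad/s): [2.39, 2.39, 3.01, 3.14, 3.14, 3.14].

### API

Orientations are given as a rotation vector (axis times angle).
In Python, from workcell import ctrl gives the robot as it stands. The module is installed in compiled form; this text tells all that it offers.
- The arm moves only by the tool servo_tool, never from a script. Its argument "increments" is a list of rows, each a list of 7 numbers: the shift along the world's x, y, z in cm, then the turn, a rotation vector about the world's x, y, z in degrees, then the opening, from -1 (shut) to 1 (fully open). A call has 1 to 20 rows; each row is the pose to reach, as a shift and turn from the pose commanded when the call began; what a row does not reach only later rows make up. A row lasts 1/12 s, in which the tool goes at most 41.7 mm and 7.16 degrees, less where a joint would pass 70% of its speed; a pose out of reach is approached as far as the arm can. A call with a gripper value outside its range is refused whole. The fingers move at their own pace and stop on an object; the grip force is fixed at half the most. Time passes only in rows, so rows that repeat a pose let the fingers close. It gives the time, the measured TCP pose, the force, the opening and the grip force at its end, in the units of the state.
- ctrl.get_obs(): the state, without advancing time (a new reading comes with each control period).
- ctrl.get_image(name): name is "scene" or "top"; returns a dict with "image" (420x560x3 uint8, red, green, blue), "fx", "fy", "cx", "cy" (pixels), "extrinsics" (4x4, takes a point from camera to world coordinates). Camera axes: x right, y up, looking along -z (the intrinsics and any distortion apply to the point x, -y, -z); pixel columns grow to the right and rows downward; lengths in mm; the calibration is good to about 2 mm. A picture is of the moment at which its call begins. There is no depth.
- ctrl.close_job(): hands the job in; it is judged then, once.
The state is a dict: "t": time; "qpos": joint angles; "qvel": joint speeds; "joint_torque": joint torques, N m; "ee_pos": TCP position; "orientation": TCP orientation; "ft_force": force on the tool from outside, world axes, zero at the start; "moment": the same for the moment, N m; "width": finger opening in mm; "grasp_force": force on a finger pad.
Only numpy, scipy, OpenCV 4.12 (cv2) and the standard library are available. Lean on these libraries where they do the work, as an engineer would, in place of code of your own. Each camera call takes 0.05 s, during which the arm holds its last target. There are 200 camera calls.

### The job

Sort the things lying in front of you into the three grey trays, all laid flat and let go: the two markers into the tray with two long narrow bays, one marker in each bay; the two slide boxes, lid up, into the tray with two short wide bays, one box in each bay; and the culture flask into the tray without a divider. Leave the timer and the tweezers where they lie.

Things in the scene. Friction and masses are not known exactly. Their poses are not given: they have to be found in the camera images.
- marker_a_mid (a point): Marker: a white felt marker with a black cap, 139 mm long, barrel 11 to 12.5 mm thick (axis 6 mm above the bench), 14 g, lying on the bench. Its position is the point half-way up at the middle of its length; its own y axis runs along its length, its x axis across its width (grip across x); its z may roll about its length.
- marker_b_mid (a point): Marker: a white felt marker with a blue cap, 139 mm long, barrel 11 to 12.5 mm thick (axis 6 mm above the bench), 14 g, lying on the bench. Its position is the point half-way up at the middle of its length; its own y axis runs along its length, its x axis across its width (grip across x); its z may roll about its length. Of the same kind as the other marker; either may go in either bay.
- slidebox_a_mid (a point): Slide box: a flat cardboard box for microscope slides with a blue lid and white bottom, lying lid up on the bench: 86 mm long, 34 mm wide, 30 mm high, about 0.11 kg, rigid and shut. Its position is the point half-way up at the middle of its length; its own y axis runs along its length, its x axis across its width (grip across x), z up.
- slidebox_b_mid (a point): Slide box, the same as the other (either may go in either bay): a flat cardboard box for microscope slides with a blue lid and white bottom, lying lid up on the bench: 86 mm long, 34 mm wide, 30 mm high, about 0.11 kg, rigid and shut. Its position is the point half-way up at the middle of its length; its own y axis runs along its length, its x axis across its width (grip across x), z up.
- flask_mid (a point): Culture flask: a small flat clear plastic flask with pink contents and a blue screw cap, lying flat on its broad side; 101 mm long, 48 mm wide, 24 mm high, about 0.055 kg. Its position is the point half-way up (12 mm) at the middle of its length; y along its length with the cap at -y, x across its 48 mm width, z up. The body (full 48 mm width, upright sides) reaches from y = -28 to +50 mm, so grip it across x at or up to 15 mm on the +y side of this point.
- marker_tray: Marker tray: a long grey moulded tray fixed to the bench, with a 3 mm floor and walls 4 mm thick that stand only 10 mm above the bench. Origin at the middle of its underside on the bench; x along the bays' length, y across them, z up. Outside 174 mm (x) by 132 mm (y). A divider along x, also 10 mm high, parts it into two bays, each 166 mm long and 60 mm wide inside, centred at y = +32 and -32 mm.
- slide_tray: Slide box tray: a grey moulded tray fixed to the bench, with a 3 mm floor and walls 4 mm thick that stand only 10 mm above the bench. Origin at the middle of its underside on the bench; x along the bays' length, y across them, z up. Outside 112 mm (x) by 156 mm (y), so broader than it is long. A divider along x, also 10 mm high, parts it into two bays, each 104 mm long and 72 mm wide inside, centred at y = +38 and -38 mm.
- flask_tray: Flask tray: the smallest, a grey moulded tray fixed to the bench, with a 3 mm floor and walls 4 mm thick that stand only 10 mm above the bench. Origin at the middle of its underside on the bench; x along the bays' length, y across them, z up. Outside 136 mm (x) by 88 mm (y); a single bay without a divider, 128 mm by 80 mm inside, centred on the origin.
- timer_mid (a point): Bench timer: a flat white kitchen-type timer, 74 x 62 x 19 mm, lying loose on the far left of the work; a bystander, to be left alone. Position at its centre.
- tweezers_mid (a point): Tweezers: thin steel, 121 mm long (along y), 13 mm wide, 9 mm high, lying loose on the right between two tray places, pointing away from the robot; a bystander, to be left alone. Position at its centre.
Not all that is in view belongs to the job. Leave any green look-alike of the part that bears flask_mid alone. Leave any yellow look-alike of the part that bears slidebox_a_mid alone.

How it is judged (in metres and radians):
At the end, for the whole second after the job is handed in: Each marker and each slide box (lid up) rests on the floor of its own bay of its tray, the flask flat on the floor of the tray without divider; centres within 18 mm along the bay, and across it 26 (markers), 21 (boxes), 20 mm (flask), of its middle; tilt under 0.1 rad; released, still ((((x of marker_a_mid in the frame of marker_tray between -0.018 and 0.018 m and y of marker_a_mid in the frame of marker_tray between 0.006 and 0.058 m and z of marker_a_mid in the frame of marker_tray between 0 and 0.014 m) and (x of marker_b_mid in the frame of marker_tray between -0.018 and 0.018 m and y of marker_b_mid in the frame of marker_tray between -0.058 and -0.006 m and z of marker_b_mid in the frame of marker_tray between 0 and 0.014 m)) or ((x of marker_a_mid in the frame of marker_tray between -0.018 and 0.018 m and y of marker_a_mid in the frame of marker_tray between -0.058 and -0.006 m and z of marker_a_mid in the frame of marker_tray between 0 and 0.014 m) and (x of marker_b_mid in the frame of marker_tray between -0.018 and 0.018 m and y of marker_b_mid in the frame of marker_tray between 0.006 and 0.058 m and z of marker_b_mid in the frame of marker_tray between 0 and 0.014 m))) and (((x of slidebox_a_mid in the frame of slide_tray between -0.018 and 0.018 m and y of slidebox_a_mid in the frame of slide_tray between 0.017 and 0.059 m and z of slidebox_a_mid in the frame of slide_tray between 0 and 0.021 m) and (x of slidebox_b_mid in the frame of slide_tray between -0.018 and 0.018 m and y of slidebox_b_mid in the frame of slide_tray between -0.059 and -0.017 m and z of slidebox_b_mid in the frame of slide_tray between 0 and 0.021 m)) or ((x of slidebox_a_mid in the frame of slide_tray between -0.018 and 0.018 m and y of slidebox_a_mid in the frame of slide_tray between -0.059 and -0.017 m and z of slidebox_a_mid in the frame of slide_tray between 0 and 0.021 m) and (x of slidebox_b_mid in the frame of slide_tray between -0.018 and 0.018 m and y of slidebox_b_mid in the frame of slide_tray between 0.017 and 0.059 m and z of slidebox_b_mid in the frame of slide_tray between 0 and 0.021 m))) and x of flask_mid in the frame of flask_tray between -0.018 and 0.018 m and y of flask_mid in the frame of flask_tray between -0.02 and 0.02 m and z of flask_mid in the frame of flask_tray between 0 and 0.018 m and angle between each of slidebox_a_mid, slidebox_b_mid, flask_mid's own z axis and vertical below 0.1 rad and linear speed of each of marker_a, marker_b, slidebox_a, slidebox_b, flask below 0.02 m/s); the robot touches nothing.
It fails at once if the timer shoved more than 20 mm (distance of timer_mid from where it was at the start of the episode above 0.02 m).
It fails at once if the tweezers shoved more than 20 mm (distance of tweezers_mid from where it was at the start of the episode above 0.02 m).
It also fails if it takes over 112 s, if anything falls off the work surface, if the arm or the gripper's body presses on something with over 40 N, if the wrist force passes 120 N, or if a joint passes its speed limit or range.

## Working session

There is one attempt and no reset: what is moved stays moved. The work goes in short steps, Python scripts to look and compute and a tool call to move; the robot and the scene stay as the last step left them, time stands still between calls to the robot, and variables do not carry over. Pictures are saved under pics/ and viewed, at most 14 in all, crops included, and the job is handed in when it is done.

Besides the shell and the picture viewer there is one more tool, called after "Call:" as name(argument=value, ...) on one line, values as JSON. servo_tool: Moves the arm, as the interface text tells. Its arguments: {"type":"object","properties":{"increments":{"type":"array","items":{"type":"array","items":{"type":"number"}}}},"required":["increments"]}

```bash
mkdir -p pics
cat > h.py <<'E'
import numpy as np, cv2
from workcell import ctrl
def grab(n,f=None):
    d=ctrl.get_image(n); im=cv2.cvtColor(d["image"],cv2.COLOR_RGB2BGR)
    if f: cv2.imwrite("pics/"+f,im)
    return d,im
def ray(d,u,v,z):
    E=np.array(d["extrinsics"]); c=np.array([(u-d["cx"])/d["fx"],-(v-d["cy"])/d["fy"],-1])
    r=E[:3,:3]@c; o=E[:3,3]; return o+r*(z-o[2])/r[2]
E
python3 - <<'E'
from h import *
for n in("top","scene"):
    d,im=grab(n,n+"0.png"); print(n,[d[k] for k in d if k!="image"])
    cv2.imwrite("pics/%s0b.png"%n,cv2.resize(im,(800,600),interpolation=cv2.INTER_CUBIC))
o=ctrl.get_obs();print(o)
E
```

```text
top [460.9326381701401, 460.9326381701401, 273.3683232904531, 207.1611429660235, array([[-5.48351395e-03,  9.86192569e-01, -1.65511775e-01,
         3.78670730e+02],
       [-9.99972692e-01, -6.22786088e-03, -3.97860465e-03,
        -2.73602023e+00],
       [-4.95445465e-03,  1.65485438e-01,  9.86199789e-01,
         1.26949124e+03],
       [ 0.00000000e+00,  0.00000000e+00,  0.00000000e+00,
         1.00000000e+00]])]
scene [526.7153180904112, 526.7153180904112, 281.7038375068672, 211.03356934090087, array([[ 7.17547313e-01,  4.37479597e-01, -5.41975513e-01,
        -8.71875245e+01],
       [-6.96289298e-01,  4.30973860e-01, -5.73971032e-01,
        -6.84260267e+02],
       [-1.75233375e-02,  7.89223121e-01,  6.13856497e-01,
         7.77414236e+02],
       [ 0.00000000e+00,  0.00000000e+00,  0.00000000e+00,
         1.00000000e+00]])]
{'t': 0.1, 'qpos': array([ 1.23199857e+00,  4.23789746e-01,  1.63058653e+00,  3.04405472e-05,
        1.08862997e+00, -1.90464624e-02]), 'qvel': array([-2.72029887e-05, -3.29226112e-03, -1.38509883e-03, -2.11630678e-03,
        1.95528260e-03, -7.51890769e-04]), 'joint_torque': array([ 5.19615460e-04, -5.45616353e+01, -2.74325609e+01,  6.44970476e-02,
        1.88517506e-02, -4.89409149e-05]), 'ee_pos': array([196.28501384, 592.84938622, 221.97425792]), 'orientation': array([-5.00104750e-01, -3.10124936e+00,  2.17727866e-03]), 'ft_force': array([-0.32449967,  0.05668457, -0.57954781]), 'moment': array([0.03963543, 0.00400261, 0.02010774]), 'grasp_force': 0.0, 'width': 87.72135717032158}
```

View pics/top0b.png

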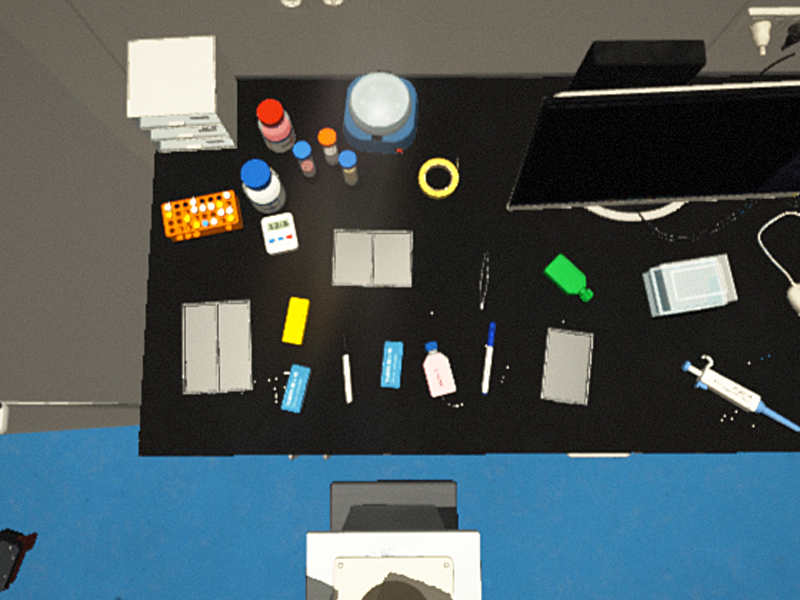

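View pics/scene0b.png

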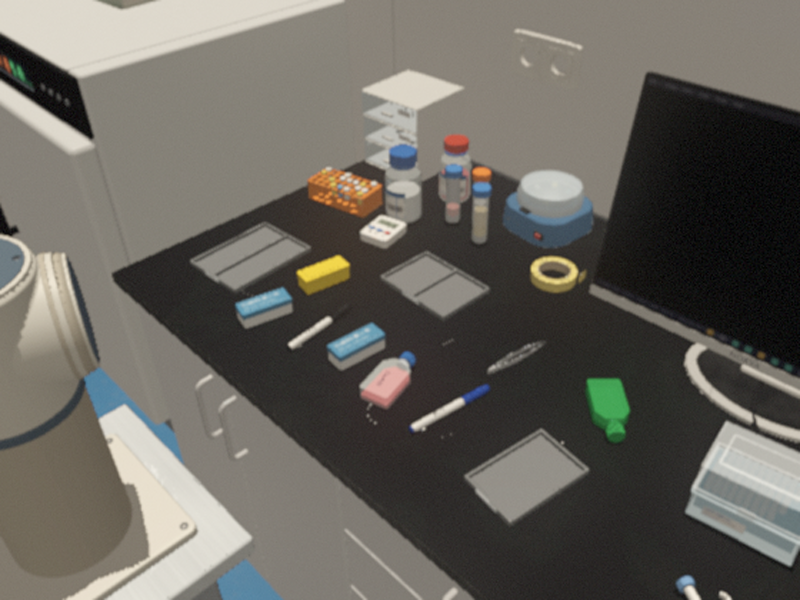

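Top view (800x600 scale): the marker tray is at (216,346), slide tray at (372,258) and flask tray at (567,366). The boxes are at (295,389) and (392,365), the markers at (347,370) and (488,358), and the flask at (438,369). The yellow box at (296,320) and green flask at (569,277) are decoys. The arm is out of view.

```bash
cat > m.py <<'E'
from h import *
def comp(d,im,mask,z,box):
    # box in 800x600 display px; returns rect in world of largest component
    s=0.7;x0,y0,x1,y1=[int(b*s) for b in box]
    k=4
    roi=np.zeros_like(mask);roi[y0:y1,x0:x1]=mask[y0:y1,x0:x1]
    cs,_=cv2.findContours(cv2.resize(roi,None,fx=k,fy=k,interpolation=cv2.INTER_LINEAR)//128*255,cv2.RETR_EXTERNAL,cv2.CHAIN_APPROX_NONE)
    c=max(cs,key=cv2.contourArea)[:,0,:]
    p=np.array([ray(d,(u+.5)/k-.5,(v+.5)/k-.5,z)[:2] for u,v in c],np.float32)
    (cx,cy),(w,h),a=cv2.minAreaRect(p)
    if w>h: ang=a
    else: ang=a+90
    ang=(ang+90)%180-90
    return round(cx,1),round(cy,1),round(max(w,h),1),round(min(w,h),1),round(ang,1)
def masks(im):
    H,S,V=[c.astype(int) for c in cv2.split(cv2.cvtColor(im,cv2.COLOR_BGR2HSV))]
    f=lambda b:(b*255).astype(np.uint8)
    return dict(blue=f((H>92)&(H<130)&(S>100)&(V>80)),grey=f((V>60)&(S<60)),white=f((V>90)&(S<90)),lit=f(V>60),flask=f(((V>90)&((H<12)|(H>150)))|(V>140)),)
E
python3 - <<'E'
from m import *
d,im=grab("top");m=masks(im)
for n,k,z,b in [("mtray","grey",10,(172,290,262,405)),("stray","grey",10,(325,222,420,295)),("ftray","grey",10,(532,322,602,412)),
 ("boxa","blue",30,(278,355,318,420)),("boxb","blue",30,(375,335,410,395)),
 ("mka white","white",6,(338,330,358,410)),("mkb white","white",6,(475,315,500,400)),("mkb cap","blue",6,(475,315,500,400)),("mkb all","lit",6,(475,315,500,400)),
 ("flask+cap","lit",14,(420,338,458,402)),("flask body","flask",18,(420,338,458,402)),("flask cap","blue",12,(420,338,458,402)),("timer","lit",19,(255,208,305,257)),("tweez","lit",5,(472,250,496,318))]:
    try: print(n,comp(d,im,m[k],z,b))
    except Exception as e: print(n,e)
K=cv2.INTER_NEAREST
cv2.imwrite("pics/c1.png",cv2.resize(np.clip(im[225:295,190:355].astype(int)*1.6,0,255).astype(np.uint8),None,fx=4.8,fy=4.8,interpolation=K))
d,im=grab("scene");m=masks(im)
for n,k,z,b in [("boxa","blue",30,(230,280,296,330)),("boxb","blue",30,(320,315,390,370)),("mtray","grey",10,(180,215,315,294)),("stray","grey",10,(375,245,495,322)),("ftray","grey",10,(460,425,595,525)),("mkb","lit",6,(405,380,495,435))]:
    print(n,comp(d,im,m[k],z,b))
E
```

```text
mtray (493.2, 334.0, 182.7, 143.2, 3.4)
stray (673.1, 47.1, 178.2, 132.5, 87.6)
ftray (453.4, -332.4, 141.9, 93.2, -8.4)
boxa (414.5, 181.6, 88.9, 39.7, -13.3)
boxb (458.1, 1.9, 89.3, 39.1, -5.9)
mka white (432.0, 86.7, 94.2, 15.2, 5.2)
mkb white (450.1, -180.1, 92.3, 17.2, -6.2)
mkb cap (516.4, -190.7, 49.2, 13.9, -8.0)
mkb all (470.2, -183.0, 143.2, 19.4, -6.5)
flask+cap (450.7, -84.4, 107.9, 54.0, 14.6)
flask body (450.6, -83.9, 104.4, 51.9, 13.3)
flask cap (492.8, -72.6, 24.0, 18.5, 89.7)
timer (714.6, 220.0, 83.6, 68.4, 12.0)
tweez (588.9, -177.3, 51.5, 9.0, -11.0)
boxa (385.4, 171.5, 56.1, 31.1, -50.0)
boxb (427.2, -10.6, 51.3, 28.0, -45.3)
mtray (494.2, 329.2, 191.2, 158.0, 3.6)
stray (664.4, 37.1, 179.6, 129.9, 88.0)
ftray (454.5, -336.8, 152.5, 96.7, -8.5)
mkb (473.3, -185.8, 146.4, 26.1, -7.2)
```

View pics/c1.png

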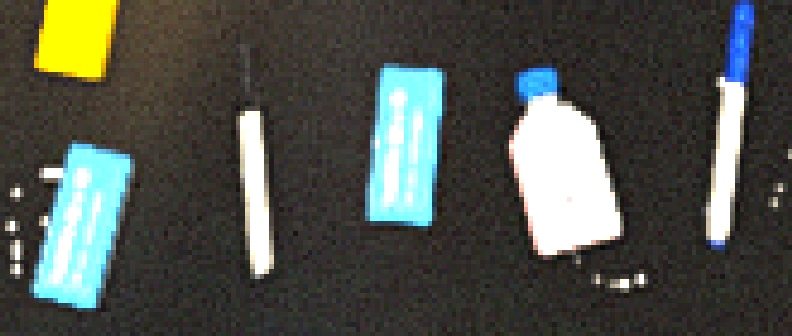

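Crop: the blue lids, flask, blue-capped marker and dark-capped marker (cap tip at about (244,45) in the crop) are all clear. The thresholds let in some glare around the trays, so I'll tighten them once.

Run:
```python
from m import *
for n,L in {"top":[("mtray",10,(172,290,262,405)),("stray",10,(325,222,420,295)),("ftray",10,(532,322,602,412)),("boxa",30,(282,355,318,420)),("boxb",30,(375,335,410,395)),("flask",16,(420,338,458,396)),("mkb",6,(475,315,500,400)),("mka",6,(338,330,358,410)),("timer",19,(255,208,305,257))],
 "scene":[("mtray",10,(180,215,315,294)),("stray",10,(375,245,495,322)),("ftray",10,(460,425,595,525)),("mkb",6,(405,380,495,435)),("mka",6,(280,303,353,352))]}.items():
    d,im=grab(n);g=im.max(2)
    for q,z,b in L:
        s=[int(x*.7) for x in b];r=g[s[1]:s[3],s[0]:s[2]]
        t,_=cv2.threshold(r,0,255,cv2.THRESH_OTSU)
        print(n,q,t,comp(d,im,((g>t)*255).astype(np.uint8),z,b))
```

```text
top mtray 119.0 (494.8, 336.8, 178.1, 132.4, 3.3)
top stray 127.0 (666.9, 38.3, 155.9, 115.7, 88.3)
top ftray 107.0 (453.7, -331.9, 140.0, 91.0, -8.4)
top boxa 131.0 (415.3, 185.9, 88.1, 47.2, -13.3)
top boxb 129.0 (458.0, 1.2, 88.2, 36.7, -5.9)
top flask 135.0 (451.1, -84.3, 103.9, 51.3, 13.3)
top mkb 120.0 (470.2, -182.9, 138.0, 15.1, -8.1)
top mka 132.0 (433.2, 86.7, 91.8, 13.7, 5.1)
top timer 149.0 (716.1, 220.3, 77.4, 65.6, 11.5)
scene mtray 97.0 (492.8, 332.9, 184.1, 139.1, 3.4)
scene stray 96.0 (664.4, 34.9, 161.4, 123.5, 88.3)
scene ftray 95.0 (454.5, -335.8, 149.2, 91.3, -8.5)
scene mkb 112.0 (473.4, -184.5, 140.0, 22.0, -5.9)
scene mka 115.0 (436.8, 86.2, 95.5, 20.1, 4.9)
```

Call:
servo_tool(increments=[[21.8,-41.15,-10,0,0,5,0.4],[21.8,-41.15,-10,0,0,5,0.4],[21.8,-41.15,-10,0,0,5,0.4],[21.8,-41.15,-10,0,0,5,0.4],[21.8,-41.15,-10,0,0,5,0.4],[21.8,-41.15,-10,0,0,5,0.4],[21.8,-41.15,-10,0,0,5,0.4],[21.8,-41.15,-10,0,0,5,0.4],[21.8,-41.15,-10,0,0,5,0.4],[21.8,-41.15,-10,0,0,5,0.4],[21.8,-41.15,-10,0,0,5,0.4],[21.8,-41.15,-14.3,0,0,5,0.4],[21.8,-41.15,-14.3,0,0,5,0.4],[21.8,-41.15,-14.3,0,0,5,0.4],[21.8,-41.15,-14.3,0,0,5,0.4],[21.8,-41.15,-14.3,0,0,5,0.4]])

```text
t: 1.63
ee_pos: [414.7, 183.0, 80.7]
orientation: [0.362, 3.12, 0.001]
ft_force: [-0.2, -0.5, 0.5]
width: 60.8
grasp_force: 0.0
```

Call:
servo_tool(increments=[[0,0,-2.5,0,0,0,0.4],[0,0,-5,0,0,0,0.4],[0,0,-6.5,0,0,0,0.4],[0,0,-7.2,0,0,0,0.4],[0,0,-7.2,0,0,0,0.4],[0,0,-7.2,0,0,0,-1],[0,0,-7.2,0,0,0,-1],[0,0,-7.2,0,0,0,-1],[0,0,-7.2,0,0,0,-1],[0,0,-7.2,0,0,0,-1],[0,0,-7.2,0,0,0,-1],[0,0,-7.2,0,0,0,-1],[0,0,-7.2,0,0,0,-1],[0,0,-7.2,0,0,0,-1]])

```text
t: 2.8
ee_pos: [414.8, 181.9, 8.4]
orientation: [0.365, 3.12, 0.001]
ft_force: [-1.3, 0.3, 7.4]
width: 33.6
grasp_force: 30.0
```

Call:
servo_tool(increments=[[0,0,3,0,0,0,-1],[1,0,6,0,0,1,-1],[25.2,-10.6,6,0,0,11.6,-1],[25.2,-10.6,6,0,0,11.6,-1],[25.2,-10.6,6,0,0,11.6,-1],[25.2,-10.6,6,0,0,11.6,-1],[25.2,-10.6,6,0,0,11.6,-1],[25.2,-10.6,6,0,0,11.6,-1],[25.2,-10.6,6,0,0,11.6,-1],[25.2,-10.6,6,0,0,11.6,-1],[25.2,-10.6,6,0,0,11.6,-1],[25.2,-10.6,6,0,0,11.6,-1],[25.2,-10.6,6,0,0,11.6,-1],[25.2,-10.6,3.5,0,0,11.6,-1],[25.2,-10.6,1.5,0,0,11.6,-1],[25.2,-10.6,0.8,0,0,11.6,-1],[25.2,-10.6,0.4,0,0,11.6,-1],[25.2,-10.6,0.4,0,0,11.6,-1]])

```text
t: 4.3
ee_pos: [665.1, 76.4, 12.0]
orientation: [-0.046, -3.139, 0.0]
ft_force: [0.1, 0.2, -1.6]
width: 34.0
grasp_force: 30.0
```

Call:
servo_tool(increments=[[0,0,0,0,0,0,-0.1],[0,0,0,0,0,0,0],[0,0,0,0,0,0,0.1],[0,0,0,0,0,0,0.1],[0,0,0,0,0,0,0.1],[0,0,1,0,0,0,0.1],[0,0,3,0,0,0,0.2],[0,0,6,0,0,0,0.4],[0,0,8,0,0,0,0.4],[0,0,8,0,0,0,0.4]])

```text
t: 5.13
ee_pos: [669.7, 76.1, 97.2]
orientation: [0.047, 3.133, 0.001]
ft_force: [1.0, 0.8, 0.1]
width: 61.4
grasp_force: 0.0
```

Call:
servo_tool(increments=[[-20.85,-7.4,0,0,0,-4.2,0.4],[-20.85,-7.4,0,0,0,-4.2,0.4],[-20.85,-7.4,0,0,0,-4.2,0.4],[-20.85,-7.4,0,0,0,-4.2,0.4],[-20.85,-7.4,0,0,0,-4.2,0.4],[-20.85,-7.4,0,0,0,-4.2,0.4],[-20.85,-7.4,0,0,0,-4.2,0.4],[-20.85,-7.4,-2.5,0,0,-4.2,0.4],[-20.85,-7.4,-4.5,0,0,-4.2,0.4],[-20.85,-7.4,-6.5,0,0,-4.2,0.4],[-20.85,-7.4,-8.4,0,0,-4.2,0.4],[-20.85,-7.4,-8.4,0,0,-4.2,0.4],[-20.85,-7.4,-8.4,0,0,-4.2,-1],[-20.85,-7.4,-8.4,0,0,-4.2,-1],[-20.85,-7.4,-8.4,0,0,-4.2,-1],[-20.85,-7.4,-8.4,0,0,-4.2,-1],[-20.85,-7.4,-8.4,0,0,-4.2,-1],[-20.85,-7.4,-8.4,0,0,-4.2,-1],[-20.85,-7.4,-8.4,0,0,-4.2,-1],[-20.85,-7.4,-8.4,0,0,-4.2,-1]])

```text
t: 6.8
ee_pos: [458.8, 1.8, 8.6]
orientation: [0.162, 3.135, 0.0]
ft_force: [-0.2, -0.8, 7.3]
width: 33.8
grasp_force: 30.0
```

Call:
servo_tool(increments=[[0,0,3,0,0,0,-1],[1,0,6,0,0,1,-1],[20.7,-0.2,6,0,0,4.2,-1],[20.7,-0.2,6,0,0,4.2,-1],[20.7,-0.2,6,0,0,4.2,-1],[20.7,-0.2,6,0,0,4.2,-1],[20.7,-0.2,6,0,0,4.2,-1],[20.7,-0.2,6,0,0,4.2,-1],[20.7,-0.2,6,0,0,4.2,-1],[20.7,-0.2,6,0,0,4.2,-1],[20.7,-0.2,6,0,0,4.2,-1],[20.7,-0.2,3.5,0,0,4.2,-1],[20.7,-0.2,1.5,0,0,4.2,-1],[20.7,-0.2,0.8,0,0,4.2,-1],[20.7,-0.2,0.4,0,0,4.2,-1],[20.7,-0.2,0.4,0,0,4.2,-1],[20.7,-0.2,0.4,0,0,4.2,-1]])

```text
t: 8.22
ee_pos: [664.7, -0.2, 12.5]
orientation: [0.047, 3.141, 0.0]
ft_force: [0.4, -0.6, -0.6]
width: 34.0
grasp_force: 30.0
```

Call:
servo_tool(increments=[[0,0,0,0,0,0,-0.1],[0,0,0,0,0,0,0],[0,0,0,0,0,0,0.1],[0,0,0,0,0,0,0.1],[0,0,0,0,0,0,0.1],[0,0,1,0,0,0,0.1],[0,0,3,0,0,0,0.2],[0,0,6,0,0,0,0.4],[0,0,8,0,0,0,0.5],[0,0,8,0,0,0,0.55]])

```text
t: 9.05
ee_pos: [668.1, -0.2, 97.1]
orientation: [0.047, 3.133, -0.0]
ft_force: [1.3, -0.2, 0.4]
width: 67.1
grasp_force: 0.0
```

Call:
servo_tool(increments=[[-22.1,-8.55,0,0,0,15,0.55],[-22.1,-8.55,0,0,0,15,0.55],[-22.1,-8.55,0,0,0,15,0.55],[-22.1,-8.55,0,0,0,15,0.55],[-22.1,-8.55,0,0,0,15,0.55],[-22.1,-8.55,0,0,0,15,0.55],[-22.1,-8.55,0,0,0,15,0.55],[-22.1,-8.55,-2.5,0,0,15,0.55],[-22.1,-8.55,-4.5,0,0,15,0.55],[-22.1,-8.55,-6.5,0,0,15,0.55],[-22.1,-8.55,-8.4,0,0,15,0.55],[-22.1,-8.55,-8.4,0,0,15,0.55],[-22.1,-8.55,-8.4,0,0,15,-1],[-22.1,-8.55,-8.4,0,0,15,-1],[-22.1,-8.55,-8.4,0,0,15,-1],[-22.1,-8.55,-8.4,0,0,15,-1],[-22.1,-8.55,-8.4,0,0,15,-1],[-22.1,-8.55,-8.4,0,0,15,-1],[-22.1,-8.55,-8.4,0,0,15,-1],[-22.1,-8.55,-8.4,0,0,15,-1]])

```text
t: 10.72
ee_pos: [444.8, -85.8, 8.7]
orientation: [-0.363, 3.119, -0.001]
ft_force: [-0.4, -0.0, 7.5]
width: 47.2
grasp_force: 30.0
```

Cmd (443.95,-85.7,7.7). Target (447,-332), turn -21.7.

Call:
servo_tool(increments=[[0,0,3,0,0,0,-1],[0,-1,6,0,0,-1,-1],[0.3,-24.6,6,0,0,-21.7,-1],[0.3,-24.6,6,0,0,-21.7,-1],[0.3,-24.6,6,0,0,-21.7,-1],[0.3,-24.6,6,0,0,-21.7,-1],[0.3,-24.6,6,0,0,-21.7,-1],[0.3,-24.6,6,0,0,-21.7,-1],[0.3,-24.6,6,0,0,-21.7,-1],[0.3,-24.6,6,0,0,-21.7,-1],[0.3,-24.6,6,0,0,-21.7,-1],[0.3,-24.6,6,0,0,-21.7,-1],[0.3,-24.6,3.5,0,0,-21.7,-1],[0.3,-24.6,1.5,0,0,-21.7,-1],[0.3,-24.6,0.8,0,0,-21.7,-1],[0.3,-24.6,0.4,0,0,-21.7,-1],[0.3,-24.6,0.4,0,0,-21.7,-1],[0.3,-24.6,0.4,0,0,-21.7,-1]])

```text
t: 12.22
ee_pos: [447.4, -331.1, 12.2]
orientation: [0.229, 3.133, -0.0]
ft_force: [0.1, 0.3, -0.9]
width: 47.4
grasp_force: 30.0
```

Call:
servo_tool(increments=[[0,0,0,0,0,0,0.1],[0,0,0,0,0,0,0.3],[0,0,0,0,0,0,0.35],[0,0,0,0,0,0,0.35],[0,0,0,0,0,0,0.35],[0,0,1,0,0,0,0.35],[0,0,3,0,0,0,0.35],[0,0,6,0,0,0,0.2],[0,0,8,0,0,0,0],[0,0,8,0,0,0,0]])

```text
t: 13.05
ee_pos: [449.1, -333.4, 96.2]
orientation: [0.23, 3.127, -0.006]
ft_force: [0.4, -0.0, 0.3]
width: 44.8
grasp_force: 0.0
```

Call:
servo_tool(increments=[[2.4,14.85,0,0,0,1.2,0],[2.4,14.85,0,0,0,1.2,0],[2.4,14.85,0,0,0,1.2,0],[2.4,14.85,0,0,0,1.2,0],[2.4,14.85,0,0,0,1.2,0],[2.4,14.85,0,0,0,1.2,0],[2.4,14.85,-2.5,0,0,1.2,0],[2.4,14.85,-4.5,0,0,1.2,0],[2.4,14.85,-6.5,0,0,1.2,0],[2.4,14.85,-8,0,0,1.2,0],[2.4,14.85,-8.7,0,0,1.2,0],[2.4,14.85,-8.7,0,0,1.2,0],[2.4,14.85,-8.7,0,0,1.2,-1],[2.4,14.85,-8.7,0,0,1.2,-1],[2.4,14.85,-8.7,0,0,1.2,-1],[2.4,14.85,-8.7,0,0,1.2,-1],[2.4,14.85,-8.7,0,0,1.2,-1],[2.4,14.85,-8.7,0,0,1.2,-1],[2.4,14.85,-8.7,0,0,1.2,-1],[2.4,14.85,-8.7,0,0,1.2,-1]])

```text
t: 14.72
ee_pos: [471.4, -183.3, 5.2]
orientation: [0.198, 3.134, -0.001]
ft_force: [-0.8, -0.3, 6.7]
width: 10.6
grasp_force: 30.0
```

Call:
servo_tool(increments=[[0,0,3,0,0,0,-1],[0,1,7,0,0,0,-1],[2.1,55.1,7,0,0,10.6,-1],[2.1,55.1,7,0,0,10.6,-1],[2.1,55.1,7,0,0,10.6,-1],[2.1,55.1,7,0,0,10.6,-1],[2.1,55.1,7,0,0,10.6,-1],[2.1,55.1,7,0,0,10.6,-1],[2.1,55.1,7,0,0,10.6,-1],[2.1,55.1,7,0,0,10.6,-1],[2.1,55.1,7,0,0,10.6,-1],[2.1,55.1,7,0,0,10.6,-1],[2.1,55.1,7,0,0,10.6,-1],[2.1,55.1,7,0,0,10.6,-1],[2.1,55.1,7,0,0,10.6,-1],[2.1,55.1,7,0,0,10.6,-1],[2.1,55.1,7,0,0,10.6,-1],[2.1,55.1,7,0,0,10.6,-1],[2.1,55.1,7,0,0,10.6,-1]])

```text
t: 16.3
ee_pos: [491.4, 366.2, 74.3]
orientation: [0.091, -3.139, 0.002]
ft_force: [0.9, 0.3, 0.2]
width: 10.3
grasp_force: 30.0
```

Call:
servo_tool(increments=[[0,0,-2.5,0,0,0,-1],[0,0,-4.5,0,0,0,-1],[0,0,-5.8,0,0,0,-1],[0,0,-6.5,0,0,0,-1],[0,0,-6.6,0,0,0,-1],[0,0,-6.6,0,0,0,-1],[0,0,-6.6,0,0,0,-0.6],[0,0,-6.6,0,0,0,-0.5],[0,0,-6.6,0,0,0,-0.5],[0,0,-6.6,0,0,0,-0.5],[0,0,-6.6,0,0,0,-0.5],[0,0,-5.5,0,0,0,-0.5],[0,0,-3,0,0,0,-0.5],[0,0,0,0,0,0,0],[0,0,2,0,0,0,0],[0,0,2,0,0,0,0]])

```text
t: 17.63
ee_pos: [494.4, 369.6, 99.9]
orientation: [-0.092, 3.134, 0.007]
ft_force: [0.5, 0.3, -0.0]
width: 38.5
grasp_force: 0.0
```

Call:
servo_tool(increments=[[-3.9,-27.95,0,0,0,1.7,0],[-3.9,-27.95,0,0,0,1.7,0],[-3.9,-27.95,0,0,0,1.7,0],[-3.9,-27.95,0,0,0,1.7,0],[-3.9,-27.95,0,0,0,1.7,0],[-3.9,-27.95,0,0,0,1.7,0],[-3.9,-27.95,0,0,0,1.7,0],[-3.9,-27.95,0,0,0,1.7,0],[-3.9,-27.95,0,0,0,1.7,0],[-3.9,-27.95,-2.5,0,0,1.7,0],[-3.9,-27.95,-5,0,0,1.7,0],[-3.9,-27.95,-7,0,0,1.7,0],[-3.9,-27.95,-8.4,0,0,1.7,0],[-3.9,-27.95,-9,0,0,1.7,0],[-3.9,-27.95,-9,0,0,1.7,0]])

```text
t: 18.88
ee_pos: [452.4, 89.2, 3.4]
orientation: [0.141, -3.136, 0.0]
ft_force: [-0.7, -0.3, -0.0]
width: 43.9
grasp_force: 0.0
```

Call:
servo_tool(increments=[[0,0,0,0,0,0,-1],[0,0,0,0,0,0,-1],[0,0,0,0,0,0,-1],[0,0,0,0,0,0,-1],[0,0,0,0,0,0,-1],[0,0,0,0,0,0,-1],[0,0,0,0,0,0,-1],[0,0,0,0,0,0,-1],[0,0,3,0,0,0,-1],[0,0,7,0,0,0,-1]])

```text
t: 19.72
ee_pos: [450.4, 87.8, 73.0]
orientation: [0.138, -3.131, 0.001]
ft_force: [1.0, 0.1, 0.2]
width: 10.6
grasp_force: 30.0
```

Call:
servo_tool(increments=[[4.3,21.6,0,0,0,-1.7,-1],[4.3,21.6,0,0,0,-1.7,-1],[4.3,21.6,0,0,0,-1.7,-1],[4.3,21.6,0,0,0,-1.7,-1],[4.3,21.6,0,0,0,-1.7,-1],[4.3,21.6,0,0,0,-1.7,-1],[4.3,21.6,0,0,0,-1.7,-1],[4.3,21.6,0,0,0,-1.7,-1],[4.3,21.6,0,0,0,-1.7,-1],[4.3,21.6,0,0,0,-1.7,-1]])

```text
t: 20.55
ee_pos: [495.3, 302.6, 74.4]
orientation: [0.09, -3.139, 0.001]
ft_force: [0.7, 0.2, 0.2]
width: 10.2
grasp_force: 30.0
```

Call:
servo_tool(increments=[[0,0,-2.5,0,0,0,-1],[0,0,-4.5,0,0,0,-1],[0,0,-5.8,0,0,0,-1],[0,0,-6.5,0,0,0,-1],[0,0,-6.6,0,0,0,-1],[0,0,-6.6,0,0,0,-1],[0,0,-6.6,0,0,0,-0.6],[0,0,-6.6,0,0,0,-0.5],[0,0,-6.6,0,0,0,-0.5],[0,0,-6.6,0,0,0,-0.5],[0,0,-6.6,0,0,0,-0.5],[0,0,-5.5,0,0,0,-0.5],[0,0,-3,0,0,0,-0.5],[0,0,3,0,0,0,0]])

```text
t: 21.72
ee_pos: [493.6, 302.9, 84.6]
orientation: [0.093, -3.134, 0.005]
ft_force: [1.3, 0.6, -0.5]
width: 25.7
grasp_force: 0.0
```

Call:
servo_tool(increments=[[-5,4,6,0,0,0,0],[-20,10,12,0,0,0,0],[-30,30,15,0,0,20,0],[-30,30,15,0,0,20,0],[-30,30,15,0,0,20,0],[-30,30,15,0,0,20,0],[-30,30,15,0,0,20,0],[-30,30,15,0,0,20,0],[-30,30,15,0,0,20,0],[-30,30,15,0,0,20,0],[-30,30,15,0,0,20,0],[-30,30,15,0,0,20,0]])

```text
t: 22.72
ee_pos: [191.8, 609.8, 240.1]
orientation: [-0.643, 3.073, 0.011]
ft_force: [0.9, -0.9, 0.2]
width: 43.6
grasp_force: 0.0
```

Run:
```python
from m import *
d,im=grab("top")
cv2.imwrite("pics/c2.png",cv2.resize(np.clip(im[150:300,110:430].astype(int)*1.3,0,255).astype(np.uint8),None,fx=2.5,fy=2.5,interpolation=cv2.INTER_CUBIC))
d2,i2=grab("scene");cv2.imwrite("pics/s2.png",cv2.resize(i2,(800,600),interpolation=cv2.INTER_CUBIC))
m=masks(im)
for n,k,z,b in [("boxL","blue",33,(332,228,374,290)),("boxR","blue",33,(374,228,415,290)),("mkb cap","blue",9,(180,300,250,396))]:
    try: print(n,comp(d,im,m[k],z,b))
    except Exception as e: print(n,e)
print(ctrl.get_obs()["t"])
```

```text
boxL (664.0, 77.1, 84.0, 35.1, 0.1)
boxR (662.1, 0.1, 86.5, 35.2, -0.4)
mkb cap (537.1, 371.7, 46.8, 10.4, 2.4)
22.8167
```

View pics/c2.png

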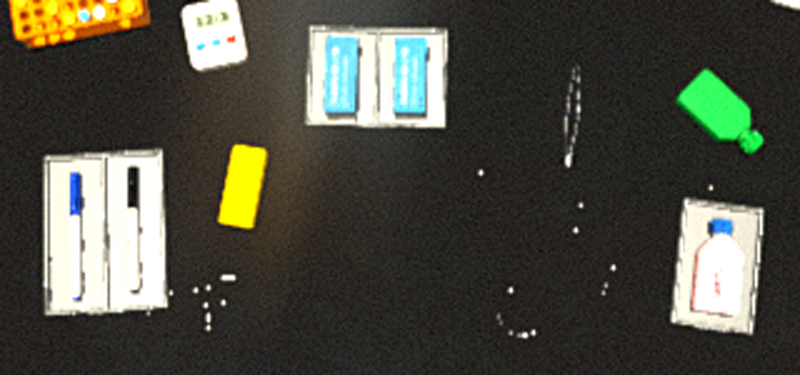

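View pics/s2.png

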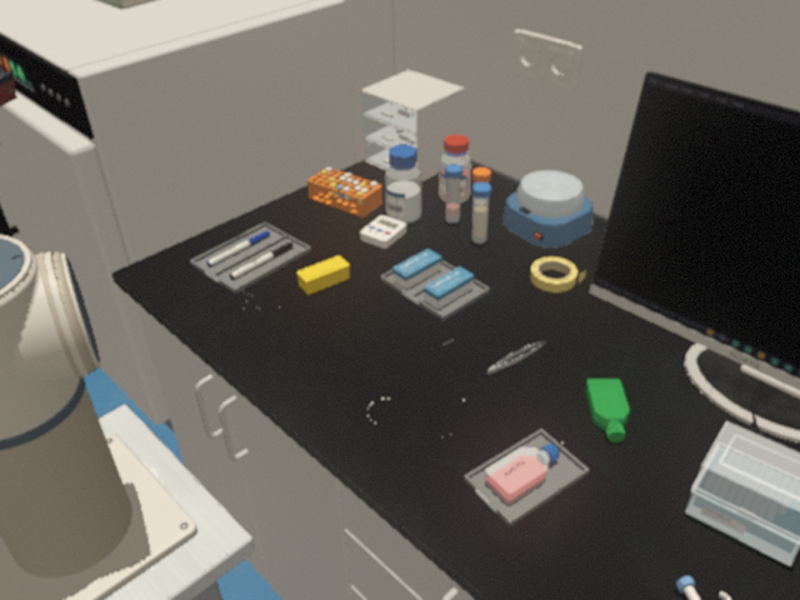

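Both pictures show both markers, both boxes and the flask flat and central in their own bays (markers at (76,236) and (134,230), boxes at (341,75) and (409,76), flask at (717,268) in the crop). The timer, tweezers and decoys look unmoved.

```bash
python3 -c "
from workcell import ctrl
print(ctrl.close_job())"
```

```text
the job is handed in; nothing more can be done
None
```

I handed the job in at about 23 s: the last pictures show both markers, both slide boxes and the flask flat in their own bays, with the timer and tweezers apparently unmoved; the hand-in returned no verdict.

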